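# Pack the last pull-off dolly into its round tin

## Robot

A 6-joint arm with a two-finger parallel gripper is mounted at the origin on the work surface. World frame = base frame: x ahead of the robot, y to its left, z up, the work surface at z = 0. Lengths are in m, angles in rad, forces in N, time in s.
With the tool pointing down it reaches from about 0.4 to 0.825 m from the base axis. Payload 7 kg.
Tool frame: the origin (TCP) lies midway between the tips of the shut fingers; the grasp point (between the pads) lies 19 mm behind it; y points along the fingers, z is the direction in which the jaws open and shut, and the axes are right-handed (so a half turn about y gives the same grasp; the last joint's range is limited). The gripper opens to 85 mm and grips with 20 to 120 N. Pads are 22 mm wide; open, the fingers measure 114 mm over their backs; the gripper's body (76 mm by 85 mm) begins 54 mm behind the grasp point. The pads swing forward as they close: fully open they stand 13 mm farther back than shut.
Start: joints at [1.623, 0.359, 0.012, 0, -1.224, -0.288], TCP at [0.158, 0.656, 0.231] pointing down, gripper open.
Joint ranges: [-3.07, 3.07], [-1.43, 2.12], [-1.02, 1.25], [-3.03, 1.67], [-3.05, -0], [-3.03, 3.03]. Speed limits (rad/s): [2.39, 2.39, 3.01, 3.14, 3.14, 3.14].

## Interface

Orientations are given as a unit quaternion [x, y, z, w].
In Python, from workcell import sense, grab_frame, camera_info, job_done gives the robot as it stands.
- The arm moves only by the tool drive_tool, never from a script. Its argument "rows" is one flat list of numbers, 7 for each row, row after row: the shift along the world's x, y, z in cm, then the turn, a rotation vector about the world's x, y, z in degrees, then the finger opening in cm, from 0 to 8.54. In form: [x, y, z, ax, ay, az, jaw, x, y, z, ax, ay, az, jaw, ...]. A call has 1 to 5 rows; each row is the pose to reach, as a shift and turn from the pose commanded when the call began; what a row does not reach only later rows make up. A row lasts 1/8 s, in which the tool goes at most 62.5 mm and 10.7 degrees, less where a joint would pass 70% of its speed; a pose out of reach is approached as far as the arm can. A call with a gripper value outside its range is refused whole. The fingers move at their own pace and stop on an object; "grip_force" is the grip in N (left out, the last holds). Time passes only in rows, so rows that repeat a pose let the fingers close. It gives the time, the measured TCP pose, the force and the opening at its end, in the units of the state.
- sense(): the state, without advancing time (a new reading comes with each control period).
- grab_frame(name): name is "scene" or "side" or "wrist"; returns the picture (480x640x3 uint8, red, green, blue); there is no depth.
- camera_info(name): a dict with "camera_matrix" (3x3 intrinsics, pixels), "origin" and "attitude" of the camera in the world; the wrist camera has in their place "tool_from_camera" (4x4, takes a point from camera to tool coordinates, whose origin is the TCP and whose axes are the tool frame's). Camera axes: x right, y up, looking along -z (the intrinsics and any distortion apply to the point x, -y, -z); pixel columns grow to the right and rows downward; lengths in m; the calibration is good to about 2 mm. A picture is of the moment at which its call begins: read the wrist's pose just before it. camera_info takes no time and is no camera call.
- job_done(): hands the job in, once; it reports no verdict.
The state is a dict: "time": time; "qpos": joint angles; "qd": joint speeds; "effort": joint torques, N m; "ee_pos": TCP position; "tool_rot": TCP orientation; "ft_force": force on the tool from outside, world axes, zero at the start; "torque": the same for the moment, N m; "opening": opening from 0.0 (shut) to 1.0 (fully open).
Only numpy, scipy, OpenCV 4.12 (cv2) and the standard library are available. Lean on these libraries where they do the work, as an engineer would, in place of code of your own. Each camera call takes 0.05 s, during which the arm holds its last target.

## Task

Finish packing the round tin: set the round pull-off dolly that is drying on the sloping rack in with the other six, so that all seven stand flat on the tin's floor, studs up, one in the middle and six round it. One of those along the rim has wandered into the middle of the open stretch and has to be closed up to a neighbour to make room. Set dollies down rather than dropping them, keep the tin about where it is, and leave the square plate on the rack and the tin's cover as they stand.

Things in the scene. Friction and masses are not known exactly. Their poses are not given: they have to be found in the camera images.
- dolly_a_mid (a point): Round steel pull-off dolly: disc 50 mm across, 22 thick, top edge bevelled 3 mm; on it a hex nut (27 over corners, 8 high), then a pull stud to grip, 16 mm across, free for 42 mm; 72 tall, 0.38 kg. Point: on its axis half-way up, 36 mm above the underside; z up the stud. It stands in the middle of the tin.
- dolly_b_mid (a point): Round steel pull-off dolly: disc 50 mm across, 22 thick, top edge bevelled 3 mm; on it a hex nut (27 over corners, 8 high), then a pull stud to grip, 16 mm across, free for 42 mm; 72 tall, 0.38 kg. Point: on its axis half-way up, 36 mm above the underside; z up the stud. It stands in its place in the ring along the tin's rim.
- dolly_c_mid (a point): Round steel pull-off dolly: disc 50 mm across, 22 thick, top edge bevelled 3 mm; on it a hex nut (27 over corners, 8 high), then a pull stud to grip, 16 mm across, free for 42 mm; 72 tall, 0.38 kg. Point: on its axis half-way up, 36 mm above the underside; z up the stud. It stands in its place in the ring along the tin's rim.
- dolly_d_mid (a point): Round steel pull-off dolly: disc 50 mm across, 22 thick, top edge bevelled 3 mm; on it a hex nut (27 over corners, 8 high), then a pull stud to grip, 16 mm across, free for 42 mm; 72 tall, 0.38 kg. Point: on its axis half-way up, 36 mm above the underside; z up the stud. It stands in its place in the ring along the tin's rim.
- dolly_e_mid (a point): Round steel pull-off dolly: disc 50 mm across, 22 thick, top edge bevelled 3 mm; on it a hex nut (27 over corners, 8 high), then a pull stud to grip, 16 mm across, free for 42 mm; 72 tall, 0.38 kg. Point: on its axis half-way up, 36 mm above the underside; z up the stud. It stands in its place in the ring along the tin's rim.
- dolly_f_mid (a point): Round steel pull-off dolly: disc 50 mm across, 22 thick, top edge bevelled 3 mm; on it a hex nut (27 over corners, 8 high), then a pull stud to grip, 16 mm across, free for 42 mm; 72 tall, 0.38 kg. Point: on its axis half-way up, 36 mm above the underside; z up the stud. The one that has wandered along the rim to mid-way in the open stretch: too little room either side of it.
- dolly_g_mid (a point): Round steel pull-off dolly: disc 50 mm across, 22 thick, top edge bevelled 3 mm; on it a hex nut (27 over corners, 8 high), then a pull stud to grip, 16 mm across, free for 42 mm; 72 tall, 0.38 kg. Point: on its axis half-way up, 36 mm above the underside; z up the stud. The seventh: on the rack's sloping sheet, disc down against the lip, stud leaning 30 degrees; 0.30 to 0.48 kg.
- tin_floor (a point): Shallow round metal tin, loose on the bench, 164 mm across inside, 172 over the rim, 24 deep, 27 tall. Point: centre of its inner floor, 3 mm above the bench, z up. It takes seven dollies, one in the middle, six round it, 14 mm to spare across. Four ring places side by side are filled (about 55 mm from the centre, 60 degrees apart); the wandered dolly stands in the arc the other two must share.
- rack: Draining rack fixed to the bench: steel sheet 210 mm wide, 115 mm up the slope, at 30 degrees, low edge with a 9 mm lip towards the robot's right. Origin: on the bench under its centre; x level, in the up-slope direction, y along the lip, z up. Studs of what stands on it lean 30 degrees from z towards -x. A round dolly and a square plate stand on it about 105 mm apart, in either order.
- square_plate_mid (a point): Square steel pull plate, not to be moved: 50 x 50 x 22 mm with the same nut and stud as the round dollies, 72 mm tall, beside the round one on the sloping rack. Point: on its axis, 36 mm above the underside; z along the stud.
- cover: The tin's deep cover, 179 mm across and 66 mm high, loose, standing mouth down on the bench on the far side; to be left alone. Origin: under its centre. Farther off stand a heavy steel prism mould (52 mm high) beyond the tin and a stack of mortar prisms (120 mm high) at far left, both out of the way.

How it is judged:
At the end, for the whole second after the job is handed in: All seven round dollies stand at rest, stud up, flat on the tin's floor (within 2.5 mm and 3.4 degrees) inside its rim, one within 20 mm of its centre; tin level and within 40 mm of its start; square plate and cover within 15 mm of theirs (z of dolly_a_mid in the frame of tin_floor between 0.0335 and 0.0385 m and horizontal distance between each of dolly_a_mid, dolly_b_mid, dolly_c_mid, dolly_d_mid, dolly_e_mid, dolly_f_mid, dolly_g_mid and tin_floor below 0.06 m and angle between the z axis of each of dolly_a_mid, dolly_b_mid, dolly_c_mid, dolly_d_mid, dolly_e_mid, dolly_f_mid, dolly_g_mid and the z axis of tin_floor, either way round below 0.06 rad and angle between each of dolly_a_mid, dolly_b_mid, dolly_c_mid, dolly_d_mid, dolly_e_mid, dolly_f_mid, dolly_g_mid's own z axis and vertical below 0.12 rad and linear speed of each of dolly_a, dolly_b, dolly_c, dolly_d, dolly_e, dolly_f, dolly_g below 0.02 m/s and z of dolly_b_mid in the frame of tin_floor between 0.0335 and 0.0385 m and z of dolly_c_mid in the frame of tin_floor between 0.0335 and 0.0385 m and z of dolly_d_mid in the frame of tin_floor between 0.0335 and 0.0385 m and z of dolly_e_mid in the frame of tin_floor between 0.0335 and 0.0385 m and z of dolly_f_mid in the frame of tin_floor between 0.0335 and 0.0385 m and z of dolly_g_mid in the frame of tin_floor between 0.0335 and 0.0385 m and horizontal distance between any of dolly_a_mid, dolly_b_mid, dolly_c_mid, dolly_d_mid, dolly_e_mid, dolly_f_mid, dolly_g_mid and tin_floor below 0.02 m and distance of each of cover, square_plate_mid from where it was at the start of the episode below 0.015 m and angle between tin_floor's own z axis and vertical below 0.06 rad and distance of tin_floor from where it was at the start of the episode below 0.04 m); the robot touches nothing.
It fails at once if a round dolly is dropped: it falls faster than 0.5 m/s (from more than about 12 mm) with the fingers off it ((linear speed of dolly_a above 0.5 m/s and contact force between the fingers and dolly_a below 0.05 N) or (linear speed of dolly_b above 0.5 m/s and contact force between the fingers and dolly_b below 0.05 N) or (linear speed of dolly_c above 0.5 m/s and contact force between the fingers and dolly_c below 0.05 N) or (linear speed of dolly_d above 0.5 m/s and contact force between the fingers and dolly_d below 0.05 N) or (linear speed of dolly_e above 0.5 m/s and contact force between the fingers and dolly_e below 0.05 N) or (linear speed of dolly_f above 0.5 m/s and contact force between the fingers and dolly_f below 0.05 N) or (linear speed of dolly_g above 0.5 m/s and contact force between the fingers and dolly_g below 0.05 N)).
It fails at once if the square plate is shifted more than 15 mm (distance of square_plate_mid from where it was at the start of the episode above 0.015 m).
It fails at once if the tin's cover is shifted more than 15 mm (distance of cover from where it was at the start of the episode above 0.015 m).
It also fails if it takes over 45 s, if anything falls off the work surface, if the arm or the gripper's body presses on something with over 40 N, if the wrist force passes 120 N, or if a joint passes its speed limit or range.

## Working session

There is one attempt and no reset: what is moved stays moved. The work goes in short steps, Python scripts to look and compute and a tool call to move; the robot and the scene stay as the last step left them, time stands still between calls to the robot, and variables do not carry over. Pictures are saved under pics/ and viewed, and the job is handed in when it is done.

Besides the shell and the picture viewer there is one more tool, called after "Emit:" by a JSON object that holds its "name" and its "arguments", one argument or row to a line. drive_tool: Moves the arm, as the interface text tells. Its arguments: {"type":"object","properties":{"rows":{"type":"array","items":{"type":"number"}},"grip_force":{"type":"number"}},"required":["rows"]}

```bash
mkdir -p pics; ls; python3 - <<'E'
from workcell import *
import cv2
s=sense();print(s)
for n in["scene","side","wrist"]:
    print(n,camera_info(n))
    cv2.imwrite(f"pics/{n}0.png",grab_frame(n)[:,:,::-1])
E
```

```text
pics
{'time': 0.0, 'qpos': array([ 1.62311484e+00,  3.59364686e-01,  1.10742164e-02, -3.58577985e-04,
       -1.22408429e+00, -2.88100802e-01]), 'qd': array([ 0.00067048,  0.0003507 , -0.00066363, -0.00150848,  0.00119324,
        0.00014918]), 'effort': array([ 8.06357039e-04, -5.83320916e+01,  2.93409616e+01,  6.93689570e+00,
       -6.02381668e-03,  4.38167945e-06]), 'ee_pos': array([0.15759172, 0.65586067, 0.23038319]), 'tool_rot': array([-0.08318856, -0.70162318,  0.70276355,  0.08323446]), 'ft_force': array([ 1.18728041,  0.71507977, -0.75316131]), 'torque': array([-0.05651285,  0.01949393,  0.00617623]), 'opening': 1.0049815667659239}
scene {'camera_matrix': array([[608.19968328,   0.        , 313.97625874],
       [  0.        , 608.19968328, 237.07609902],
       [  0.        ,   0.        ,   1.        ]]), 'origin': array([ 1.26648437, -0.31001979,  0.82373782]), 'attitude': array([0.31534083, 0.20107021, 0.50368949, 0.77873476])}
side {'camera_matrix': array([[507.16244254,   0.        , 324.95072795],
       [  0.        , 507.16244254, 248.28919438],
       [  0.        ,   0.        ,   1.        ]]), 'origin': array([0.51561827, 0.65513246, 0.52327297]), 'attitude': array([-0.04042292,  0.46450611,  0.8831032 , -0.05223793])}
wrist {'camera_matrix': array([[388.36987885,   0.        , 323.78944567],
       [  0.        , 388.36987885, 242.99305876],
       [  0.        ,   0.        ,   1.        ]]), 'tool_from_camera': array([[ 8.68438310e-04, -9.47047485e-01, -3.21092366e-01,
        -8.18064999e-02],
       [ 4.48971818e-04,  3.21092824e-01, -9.47047621e-01,
        -1.42750161e-01],
       [ 9.99999522e-01,  6.78291012e-04,  7.04046941e-04,
         2.55679444e-04],
       [ 0.00000000e+00,  0.00000000e+00,  0.00000000e+00,
         1.00000000e+00]])}
```

View pics/scene0.png

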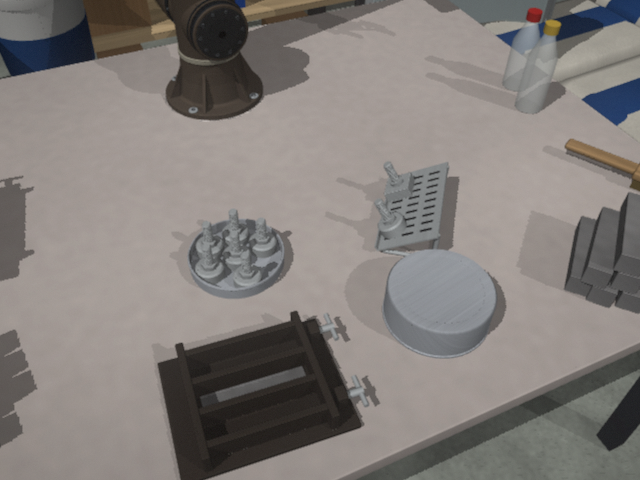

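View pics/side0.png

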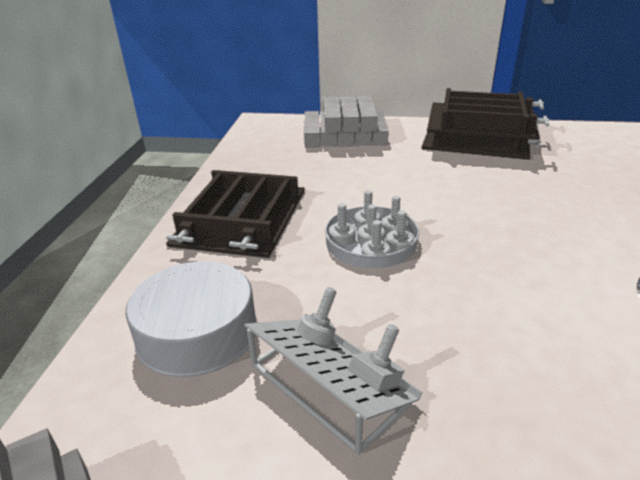

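View pics/wrist0.png

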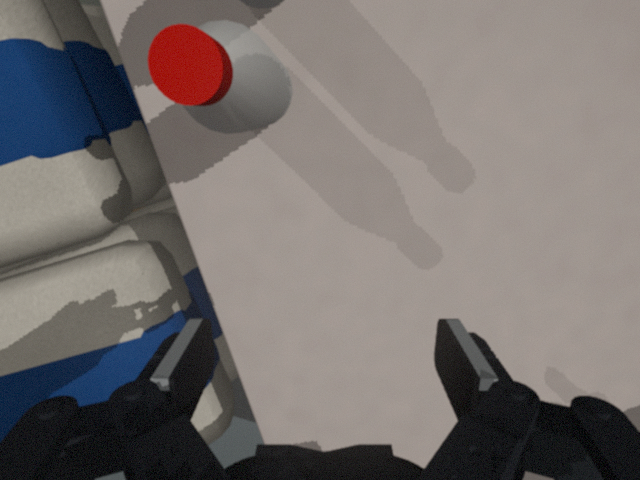

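The scene picture shows the tin at about (238,257), the round dolly at (388,220), the square plate at (398,180) and the cover at (440,300). In the side picture the tin is at (372,235), the round dolly at (320,325) and the square plate at (380,365). I'll zoom in next.

```bash
cat > h.py <<'E'
import numpy as np,cv2
from workcell import *
from scipy.spatial.transform import Rotation as R
F=np.diag([1,-1,-1.])
def cam(n,s=None):
    c=camera_info(n);K=c["camera_matrix"]
    if n=="wrist":
        s=s or sense();T=c["tool_from_camera"];Rt=R.from_quat(s["tool_rot"]).as_matrix()
        return K,Rt@T[:3,:3],s["ee_pos"]+Rt@T[:3,3]
    return K,R.from_quat(c["attitude"]).as_matrix(),c["origin"]
def proj(c,P):
    K,A,o=c;p=(np.atleast_2d(P)-o)@A@F@K.T
    return p[:,:2]/p[:,2:]
def ray(c,uv):
    K,A,o=c;uv=np.atleast_2d(uv).astype(float)
    d=np.c_[uv,np.ones(len(uv))]@np.linalg.inv(K).T@F@A.T
    return d/np.linalg.norm(d,axis=1)[:,None]
def onz(c,uv,z):
    d=ray(c,uv);return c[2]+d*((z-c[2][2])/d[:,2])[:,None]
def tri(c1,u1,c2,u2):
    a=ray(c1,u1)[0];b=ray(c2,u2)[0]
    t=np.linalg.lstsq(np.c_[a,-b],c2[2]-c1[2],rcond=None)[0]
    p=c1[2]+a*t[0];q=c2[2]+b*t[1];return (p+q)/2,np.linalg.norm(p-q)
def crop(im,x,y,w,h,k,name):
    cv2.imwrite(name,cv2.resize(im[y:y+h,x:x+w,::-1],None,fx=k,fy=k,interpolation=cv2.INTER_CUBIC))
E
python3 - <<'E'
import cv2
from h import *
a=cv2.imread("pics/scene0.png")[:,:,::-1];b=cv2.imread("pics/side0.png")[:,:,::-1]
crop(a,180,195,120,110,5,"pics/s1.png");crop(a,360,150,100,110,5,"pics/s2.png")
crop(b,315,180,115,95,6,"pics/d1.png");crop(b,240,275,190,180,4,"pics/d2.png")
E
```

```text
(no output)
```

View pics/s1.png

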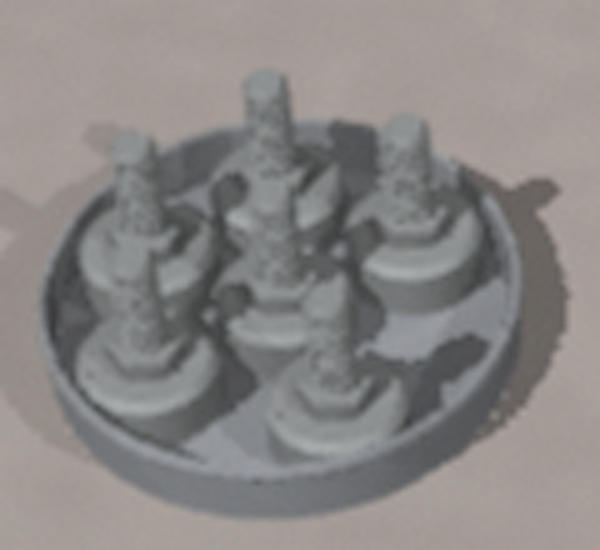

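View pics/s2.png

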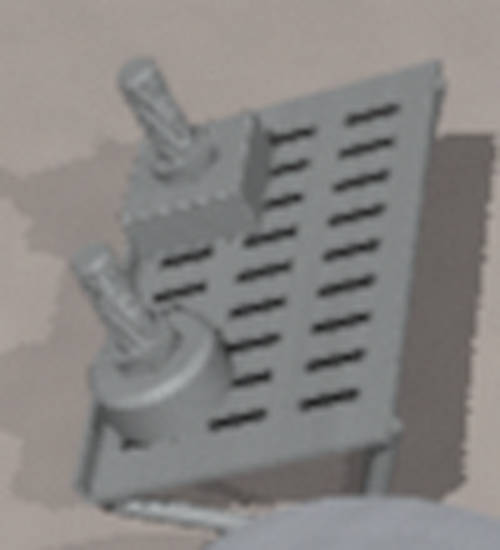

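View pics/d1.png

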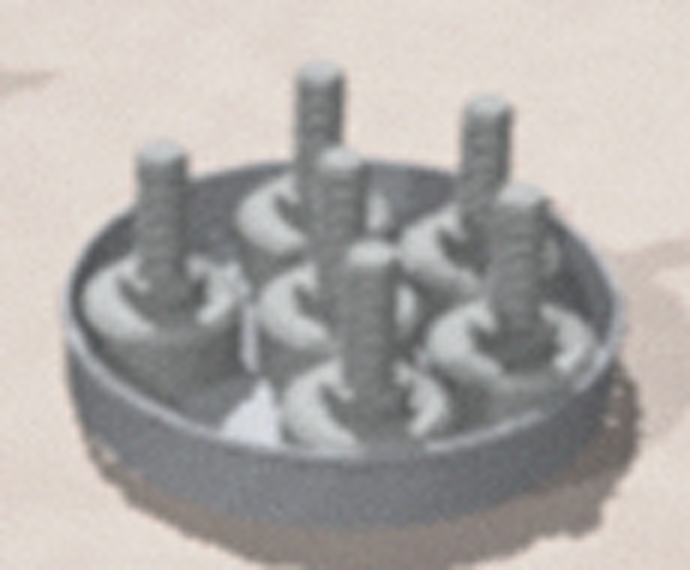

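View pics/d2.png

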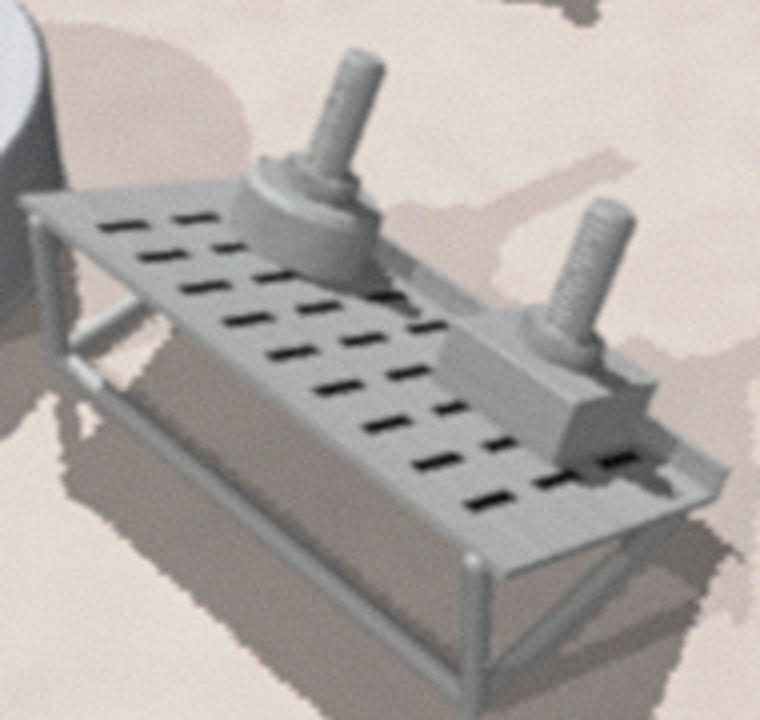

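```bash
python3 - <<'E'
from h import *
np.set_printoptions(precision=4,suppress=True)
S=cam("scene");D=cam("side")
a=np.array([(266,78),(134,147),(130,240),(277,185),(325,292),(406,126)])/5+[180,195]
b=np.array([(162,150),(321,70),(342,159),(370,251),(488,104),(522,195)])/6+[315,180]
print(onz(S,a,.075));print(onz(D,b,.075))
# tin rim ellipse ends
sr=np.array([(42,290),(522,265),(280,478),(300,125)])/5+[180,195]; print("rim",onz(S,sr,.027))
dr=np.array([(65,310),(622,310),(340,455),(350,163)])/6+[315,180]; print("rim",onz(D,dr,.027))
s2=lambda x,y:(x/5+360,y/5+150); d2=lambda x,y:(x/4+240,y/4+275)
for n,p,q in[("rtip",s2(95,254),d2(366,60)),("rbase",s2(143,347),d2(333,180)),("stip",s2(138,70),d2(611,212)),
 ("cornerlo far",s2(95,500),d2(338,190)),("chi",s2(395,432),d2(22,202)),("chi2",s2(437,66),d2(500,573)),("clo",s2(140,220),d2(725,480))]:
    print(n,tri(S,p,D,q))
E
```

```text
[[ 0.4923 -0.1145  0.075 ]
 [ 0.5066 -0.1679  0.075 ]
 [ 0.5489 -0.1825  0.075 ]
 [ 0.5445 -0.1286  0.075 ]
 [ 0.5983 -0.1304  0.075 ]
 [ 0.5355 -0.0777  0.075 ]]
[[ 0.5982 -0.1306  0.075 ]
 [ 0.5542 -0.1848  0.075 ]
 [ 0.5448 -0.13    0.075 ]
 [ 0.5342 -0.0788  0.075 ]
 [ 0.5026 -0.1675  0.075 ]
 [ 0.4921 -0.1138  0.075 ]]
rim [[ 0.5136 -0.2101  0.027 ]
 [ 0.5718 -0.0502  0.027 ]
 [ 0.6289 -0.1614  0.027 ]
 [ 0.472  -0.0987  0.027 ]]
rim [[ 0.6263 -0.1147  0.027 ]
 [ 0.4594 -0.1305  0.027 ]
 [ 0.5394 -0.0468  0.027 ]
 [ 0.5452 -0.2117  0.027 ]]
rtip (array([0.5869, 0.1269, 0.0888]), np.float64(0.0023495533694658298))
rbase (array([0.5981, 0.1433, 0.0471]), np.float64(0.0051498410326515755))
stip (array([0.503 , 0.1916, 0.0884]), np.float64(0.0014375942644469773))
cornerlo far (array([0.6113, 0.1105, 0.0029]), np.float64(0.027554293997454446))
chi (array([0.6922, 0.1885, 0.0708]), np.float64(0.0024371735186180833))
chi2 (array([0.5287, 0.3125, 0.0694]), np.float64(0.001440007222868084))
clo (array([ 0.469 ,  0.2134, -0.0143]), np.float64(0.02266766133471561))
```

```bash
python3 - <<'E'
from h import *
np.set_printoptions(precision=4,suppress=True)
s=sense();M=R.from_quat(s["tool_rot"]).as_matrix();print(s["time"],s["ee_pos"]);print(M)
t=-np.pi/6
z=np.array([np.cos(np.radians(75)),np.sin(np.radians(75)),0])
for sg in(1,-1):
    y=np.array([0,0,-1.]);Z=sg*z;X=np.cross(y,Z);N=np.c_[X,y,Z]
    print("f",sg,R.from_matrix(N@M.T).as_rotvec(degrees=True))
E
```

```text
0.15 [0.1576 0.656  0.2306]
[[-0.9723 -0.0002 -0.2337]
 [ 0.2337 -0.0013 -0.9723]
 [-0.0001 -1.      0.0013]]
f 1 [  0.018    0.1123 178.5168]
f -1 [ 0.0721 -0.0116 -1.4831]
```

Emit:
{"name": "drive_tool", "arguments": {
  "rows": [2.93,-5.24,0,0,0,0,6,5.86,-10.48,0,0,0,0,6,8.79,-15.72,0,0,0,0,5,11.72,-20.96,0,0,0,0,5,14.65,-26.2,0,0,0,0,4],
  "grip_force": 40
}}

```text
time: 0.78
ee_pos: [0.3048, 0.3924, 0.2313]
tool_rot: [0.083, 0.702, -0.702, -0.083]
ft_force: [1.3, 0.3, -0.4]
opening: 0.47
```

Emit:
{"name": "drive_tool", "arguments": {
  "rows": [2.93,-5.24,0,0,0,0,4,5.86,-10.48,0,0,0,0,4,8.79,-15.72,0,0,0,0,4,11.72,-20.96,0,0,0,0,4,14.65,-26.2,0,0,0,0,4]
}}

```text
time: 1.4
ee_pos: [0.4512, 0.1305, 0.2316]
tool_rot: [0.083, 0.702, -0.702, -0.083]
ft_force: [0.9, 1.5, 1.2]
opening: 0.467
```

Emit:
{"name": "drive_tool", "arguments": {
  "rows": [2.93,-5.24,0,0,0,0,4,5.86,-10.48,0,0,0,0,4,8.79,-15.72,0,0,0,0,4,11.72,-20.96,0,0,0,0,4,13.5,-24.0,0,0,0,0,4]
}}

```text
time: 2.02
ee_pos: [0.5863, -0.1103, 0.2307]
tool_rot: [-0.084, -0.702, 0.702, 0.084]
ft_force: [-0.3, 1.1, 1.0]
opening: 0.468
```

Emit:
{"name": "drive_tool", "arguments": {
  "rows": [1.2,-2.0,-4,0,0,0,4,1.2,-2.0,-8,0,0,0,4,1.2,-2.0,-8,0,0,0,4]
}}

```text
time: 2.4
ee_pos: [0.5953, -0.1281, 0.148]
tool_rot: [-0.081, -0.702, 0.702, 0.086]
ft_force: [0.4, 0.3, 0.6]
opening: 0.473
```

```bash
python3 - <<'E'
from h import *
np.set_printoptions(precision=4,suppress=True)
s=sense();im=grab_frame("wrist");cv2.imwrite("pics/w1.png",im[:,:,::-1]);print(s["ee_pos"],s["qpos"])
print(proj(cam("wrist",s),[[.598,-.1305,.075],[.5445,-.1295,.075],s["ee_pos"]]))
E
```

```text
[ 0.5953 -0.1281  0.148 ] [ 0.108   0.3201 -0.2455 -0.0008 -1.0123  1.2262]
[[326.2886 250.967 ]
 [344.4453 328.1647]
 [323.5004 319.0981]]
```

View pics/w1.png

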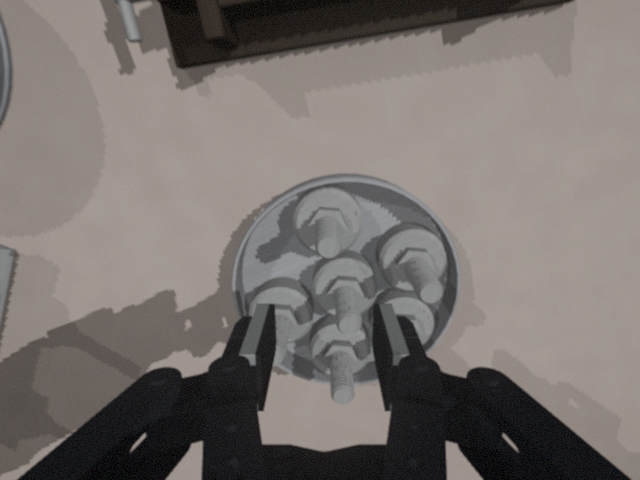

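```bash
python3 - <<'E'
from h import *
np.set_printoptions(precision=4,suppress=True)
s=sense();print(s["ee_pos"]);im=grab_frame("wrist");crop(im,220,160,250,260,3,"pics/w2.png")
print(proj(cam("wrist",s),[[.598,-.1305,.075],[.5445,-.1295,.075],s["ee_pos"]]))
E
```

```text
[ 0.597  -0.128   0.1506]
[[327.1867 252.4706]
 [344.9776 328.8001]
 [323.5013 319.096 ]]
```

View pics/w2.png

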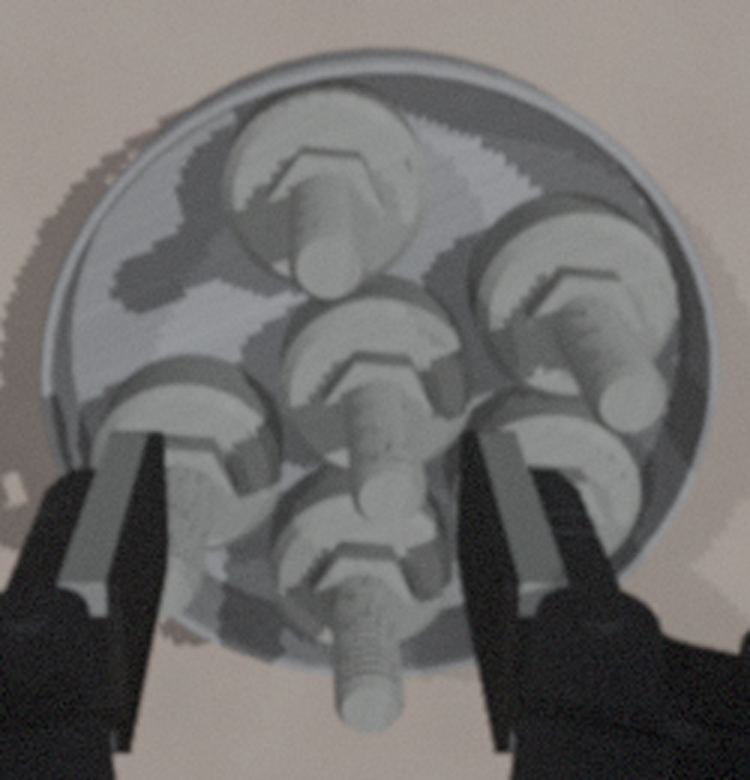

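Emit:
{"name": "drive_tool", "arguments": {
  "rows": [0.1,-0.15,-5,0,0,0,4,0.1,-0.15,-9,0,0,0,4,0.1,-0.15,-11,0,0,0,4,0.1,-0.15,-11,0,0,0,0.5,0.1,-0.15,-11,0,0,0,0.5],
  "grip_force": 40
}}

```text
time: 3.12
ee_pos: [0.6, -0.1289, 0.0434]
tool_rot: [0.084, 0.702, -0.702, -0.082]
ft_force: [-0.4, -0.1, -2.7]
opening: 0.175
```

Emit:
{"name": "drive_tool", "arguments": {
  "rows": [0,0,0,0,0,0,0.5,0,0,0,0,0,0,0.5]
}}

```text
time: 3.38
ee_pos: [0.5993, -0.129, 0.0425]
tool_rot: [0.084, 0.702, -0.702, -0.082]
ft_force: [-1.4, 0.9, 2.4]
opening: 0.171
```

Emit:
{"name": "drive_tool", "arguments": {
  "rows": [0,0,0.3,0,0,0,0.5,-0.1,-0.6,0.3,0,0,0,0.5,-0.2,-1.3,0.3,0,0,0,0.5,-0.3,-2.0,0.3,0,0,0,0.5,-0.3,-2.0,0.3,0,0,0,0.5]
}}

```text
time: 4.0
ee_pos: [0.5954, -0.15, 0.0441]
tool_rot: [-0.083, -0.702, 0.702, 0.084]
ft_force: [0.8, 0.5, -4.1]
opening: 0.177
```

```bash
python3 - <<'E'
from h import *
np.set_printoptions(precision=4,suppress=True)
s=sense();print(s["ee_pos"],s["ft_force"]);crop(grab_frame("wrist"),220,160,250,260,3,"pics/w3.png");crop(grab_frame("scene"),180,195,120,110,5,"pics/s3.png")
E
```

```text
[ 0.5954 -0.15    0.0441] [ 0.7811  0.464  -4.1265]
```

View pics/w3.png

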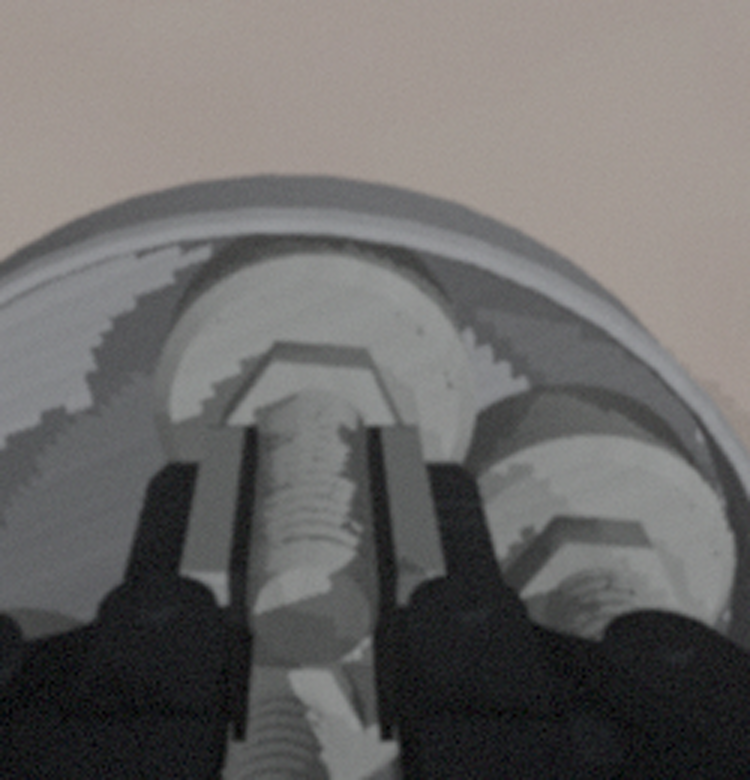

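View pics/s3.png

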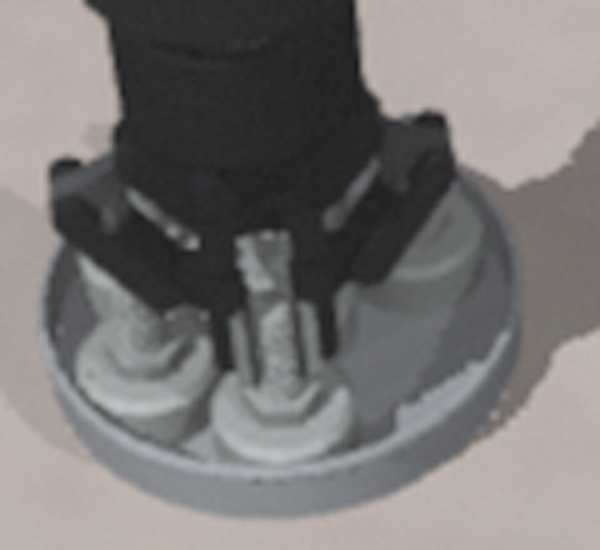

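Emit:
{"name": "drive_tool", "arguments": {
  "rows": [0,0,-0.2,0,0,0,0.5,0,0,-0.35,0,0,0,0.5,0,0,-0.35,0,0,0,0.5]
}}

```text
time: 4.47
ee_pos: [0.596, -0.1493, 0.0425]
tool_rot: [-0.083, -0.702, 0.702, 0.082]
ft_force: [-4.8, 0.9, 11.3]
opening: 0.173
```

Emit:
{"name": "drive_tool", "arguments": {
  "rows": [0,0,0,0,0,0,2.6,0,0,0,0,0,0,2.6,0,0,3,0,0,0,2.6,0,0,8,0,0,0,2.6,0,0,13,0,0,0,2.6]
}}

```text
time: 5.1
ee_pos: [0.5956, -0.1491, 0.1719]
tool_rot: [-0.083, -0.702, 0.702, 0.083]
ft_force: [1.1, 0.2, -0.2]
opening: 0.303
```

```bash
python3 - <<'E'
from h import *
np.set_printoptions(precision=4,suppress=True)
crop(grab_frame("scene"),180,195,120,110,5,"pics/s4.png")
s=sense();print(s["ee_pos"],s["ft_force"],s["qpos"]);b=grab_frame("side")
crop(b,315,180,115,95,6,"pics/d4.png")
E
```

```text
[ 0.5991 -0.1498  0.1799] [ 3.565  -0.0539  7.3371] [ 0.0724  0.2963 -0.2019  0.003  -1.0632  1.2628]
```

View pics/s4.png

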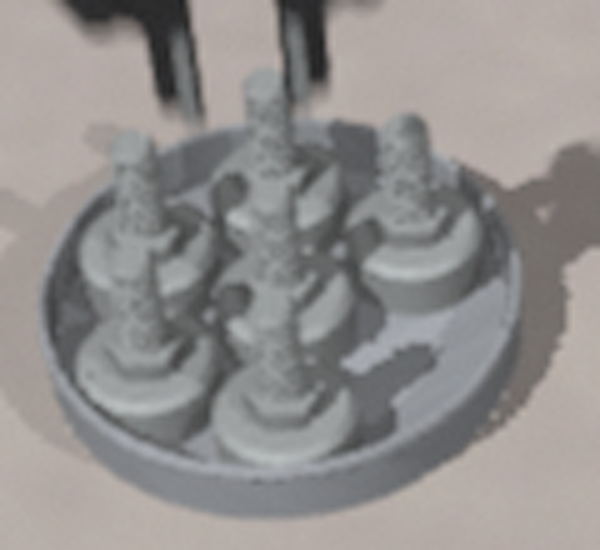

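View pics/d4.png

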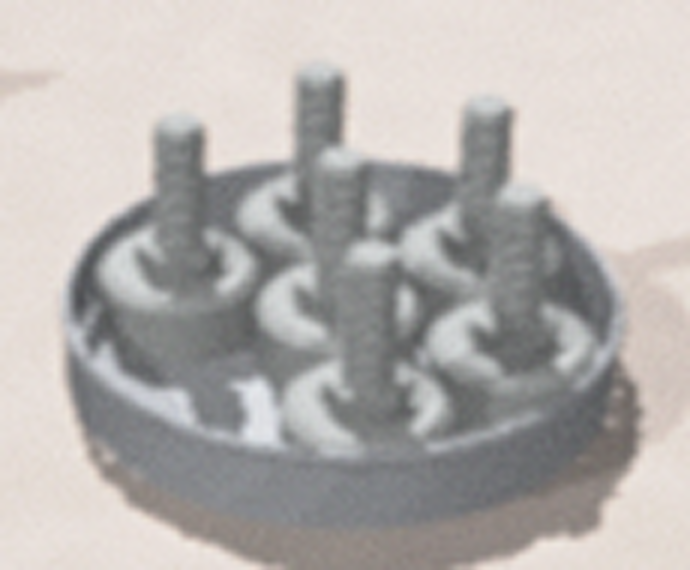

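f now stands beside its neighbour: its stud top is at side-crop (180,122) and the open slot shows at about (200,400). Next I'll compute the slot and the approach to the rack dolly.

```bash
python3 - <<'E'
from h import *
np.set_printoptions(precision=4,suppress=True)
S=cam("scene");D=cam("side")
f1=onz(D,[180/6+315,122/6+180],.075)[0]; print("f",f1)
b=np.array([.5348,-.0783]);a=np.array([.5447,-.1293]);f=f1[:2]
c=np.array([.5438,-.1297])
for r in(.054,.0555,.057):
  for th in(34,38,42):
    g=c+r*np.array([np.cos(np.radians(th)),np.sin(np.radians(th))])
    print(r,th,g,[round(1e3*np.linalg.norm(g-q)-50,1) for q in(a,b,f)])
s=sense();M=R.from_quat(s["tool_rot"]).as_matrix();print(s["ee_pos"])
# rack frame
v=np.array([.6922-.5287,.1885-.3125]);v/=np.linalg.norm(v)
w=np.array([.5869-.503,.1269-.1916]);w/=np.linalg.norm(w);print(v,w,np.degrees(np.arctan2(v[1],v[0])),np.degrees(np.arctan2(w[1],w[0])))
lip=np.array([*(v+w),0]);lip/=np.linalg.norm(lip); yr=-lip; up=np.cross(yr,[0,0,1.])
st=-.5*up+np.cos(np.pi/6)*np.array([0,0,1]);print("stud",st)
tip=np.array([.5869,.1269,.0888])
for sg in(1,-1):
    Z=sg*lip;Y=-st;N=np.c_[np.cross(Y,Z),Y,Z]
    print(sg,R.from_matrix(N@M.T).as_rotvec(degrees=True), "yaw-only",R.from_matrix(np.c_[np.cross([0,0,-1.],Z),[0,0,-1.],Z]@M.T).as_rotvec(degrees=True))
print("tilt axis",30*lip)
for d in(.035,.1): print("TCP at tip-",d, tip-st*d, "standoff",tip+st*d)
E
```

```text
f [ 0.5945 -0.148   0.075 ]
0.054 34 [ 0.5886 -0.0995] [np.float64(3.0), np.float64(7.8), np.float64(-1.1)]
0.054 38 [ 0.5864 -0.0965] [np.float64(3.0), np.float64(4.7), np.float64(2.2)]
0.054 42 [ 0.5839 -0.0936] [np.float64(3.1), np.float64(1.4), np.float64(5.5)]
0.0555 34 [ 0.5898 -0.0987] [np.float64(4.5), np.float64(8.7), np.float64(-0.4)]
0.0555 38 [ 0.5875 -0.0955] [np.float64(4.5), np.float64(5.5), np.float64(3.0)]
0.0555 42 [ 0.585  -0.0926] [np.float64(4.6), np.float64(2.2), np.float64(6.3)]
0.057 34 [ 0.5911 -0.0978] [np.float64(6.0), np.float64(9.5), np.float64(0.3)]
0.057 38 [ 0.5887 -0.0946] [np.float64(6.0), np.float64(6.3), np.float64(3.7)]
0.057 42 [ 0.5862 -0.0916] [np.float64(6.1), np.float64(3.0), np.float64(7.1)]
[ 0.5993 -0.1495  0.1773]
[ 0.7968 -0.6043] [ 0.7919 -0.6107] -37.17703582211045 -37.63783360010152
stud [-0.3037 -0.3972  0.866 ]
1 [ 10.3373 -29.2994  64.4917] yaw-only [-0.2836  0.562  66.0333]
-1 [  34.0296   12.1925 -110.819 ] yaw-only [   0.6303    0.318  -113.9649]
tilt axis [ 23.8301 -18.2244   0.    ]
TCP at tip- 0.035 [0.5975 0.1408 0.0585] standoff [0.5763 0.113  0.1191]
TCP at tip- 0.1 [0.6173 0.1666 0.0022] standoff [0.5565 0.0872 0.1754]
```

Emit:
{"name": "drive_tool", "arguments": {
  "rows": [-0.4,3.6,0,1.48,-4.19,9.21,4,-0.8,7.2,0,2.95,-8.37,18.43,4,-1.2,10.8,0,4.43,-12.56,27.64,4,-1.6,14.4,0,5.91,-16.74,36.85,4,-2.0,18,0,7.39,-20.93,46.06,4]
}}

```text
time: 5.82
ee_pos: [0.5754, 0.0321, 0.171]
tool_rot: [-0.08, 0.724, -0.606, 0.32]
ft_force: [0.5, -0.2, 0.7]
opening: 0.469
```

Emit:
{"name": "drive_tool", "arguments": {
  "rows": [-0.35,3.6,-1,1.48,-4.19,9.21,4,-0.7,7.6,-2,2.95,-8.37,18.43,4,-0.7,7.6,-2,2.95,-8.37,18.43,4]
}}

```text
time: 6.2
ee_pos: [0.5681, 0.1077, 0.1499]
tool_rot: [-0.142, 0.693, -0.534, 0.464]
ft_force: [1.0, -0.8, 0.6]
opening: 0.47
```

Emit:
{"name": "drive_tool", "arguments": {
  "rows": [0,0,0,0,0,0,4]
}}

```text
time: 6.32
ee_pos: [0.5691, 0.1063, 0.151]
tool_rot: [-0.141, 0.693, -0.535, 0.463]
ft_force: [-0.3, -0.2, 0.3]
opening: 0.464
```

```bash
python3 - <<'E'
from h import *
np.set_printoptions(precision=4,suppress=True)
s=sense();print(s["ee_pos"],s["ft_force"],s["qpos"]);print(R.from_quat(s["tool_rot"]).as_matrix());
im=grab_frame("wrist");cv2.imwrite("pics/w5.png",im[:,:,::-1])
print(proj(cam("wrist",s),[[.5869,.1269,.0888],[.503,.1916,.0884],s["ee_pos"]]))
cv2.imwrite("pics/d5.png",grab_frame("side")[:,:,::-1])
E
```

```text
[0.5691 0.1063 0.151 ] [-0.3305 -0.2252  0.2531] [ 0.2935  0.1305 -0.4189 -0.4895 -0.6512  2.529 ]
[[-0.5319  0.2995  0.7921]
 [-0.6904  0.3883 -0.6104]
 [-0.4904 -0.8715  0.0003]]
[[327.6056 271.6407]
 [147.3837 271.8208]
 [325.4602 319.8384]]
```

View pics/w5.png

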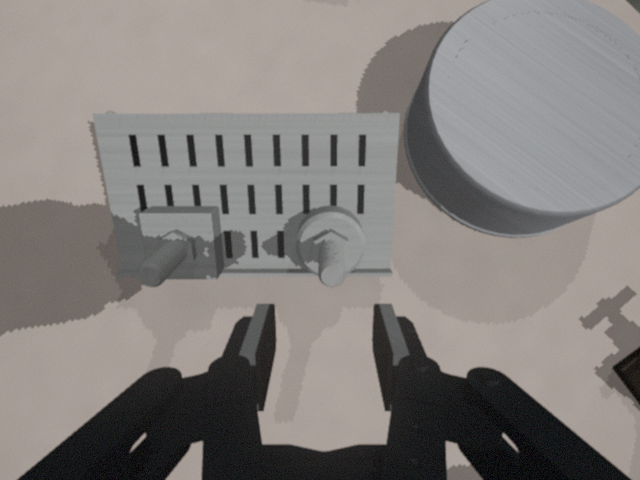

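View pics/d5.png

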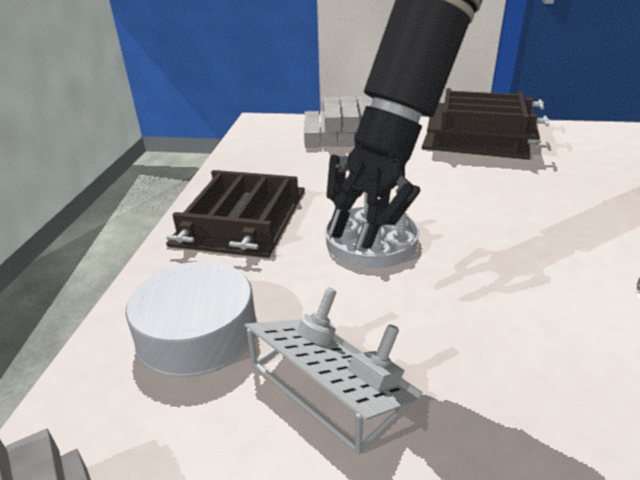

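Emit:
{"name": "drive_tool", "arguments": {
  "rows": [1.05,0.92,-3.9,0,0,0,4,1.05,0.92,-3.9,0,0,0,4,2.0,2.1,-6.5,0,0,0,4,2.87,3.3,-9.1,0,0,0,4,2.87,3.3,-9.1,0,0,0,4]
}}

```text
time: 7.05
ee_pos: [0.5971, 0.1397, 0.0589]
tool_rot: [-0.142, 0.693, -0.534, 0.463]
ft_force: [-0.3, 0.1, 0.0]
opening: 0.467
```

```bash
python3 - <<'E'
from h import *
np.set_printoptions(precision=4,suppress=True)
s=sense();print(s["ee_pos"],s["ft_force"],s["qpos"])
im=grab_frame("wrist");cv2.imwrite("pics/w6.png",im[:,:,::-1])
crop(grab_frame("side"),240,235,190,150,4,"pics/d6.png")
E
```

```text
[0.5971 0.1397 0.0589] [-0.2514  0.0962  0.0448] [ 0.3174  0.3087 -0.4071 -0.6129 -0.5016  2.6596]
```

View pics/w6.png

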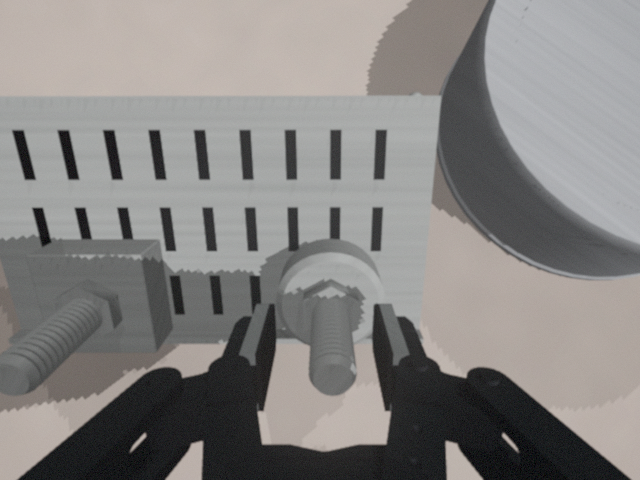

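View pics/d6.png

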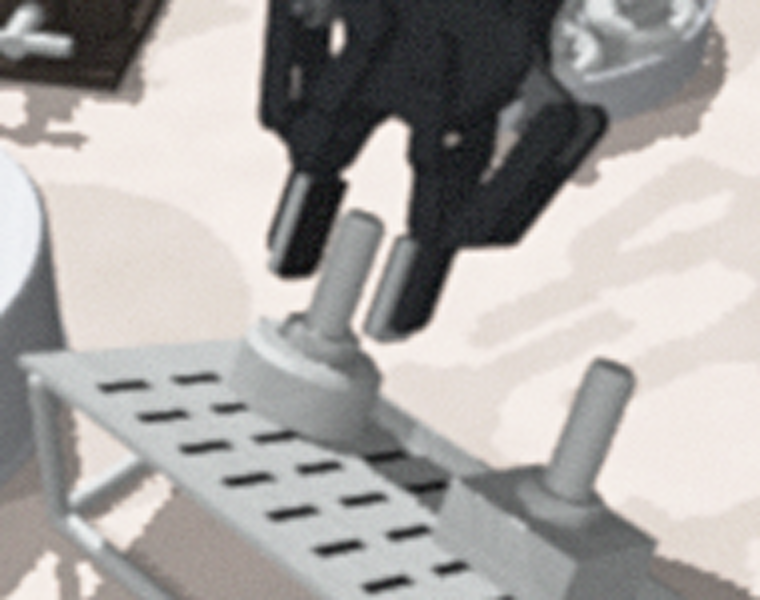

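```bash
python3 - <<'E'
from h import *
np.set_printoptions(precision=1,suppress=True)
s=sense();c=cam("wrist",s);M=R.from_quat(s["tool_rot"]).as_matrix();e=s["ee_pos"]
for x in(-.003,0,.003):
  for d in(.010,.033,.038): print(x,d,proj(c,e-M[:,1]*d+M[:,0]*x))
E
```

```text
-0.003 0.01 [[325.6 326.1]]
-0.003 0.033 [[325.9 362.1]]
-0.003 0.038 [[325.9 371.6]]
0 0.01 [[325.6 332.8]]
0 0.033 [[325.9 369.7]]
0 0.038 [[325.9 379.4]]
0.003 0.01 [[325.6 339.4]]
0.003 0.033 [[325.9 377.2]]
0.003 0.038 [[325.9 387.1]]
```

Emit:
{"name": "drive_tool", "arguments": {
  "rows": [0.15,-0.12,0,0,0,0,4,0.15,-0.12,0,0,0,0,0.5,0.15,-0.12,0,0,0,0,0.5,0.15,-0.12,0,0,0,0,0.5,0.15,-0.12,0,0,0,0,0.5],
  "grip_force": 70
}}

```text
time: 7.78
ee_pos: [0.5994, 0.1382, 0.061]
tool_rot: [-0.141, 0.692, -0.534, 0.464]
ft_force: [-2.0, -3.4, 7.2]
opening: 0.167
```

Emit:
{"name": "drive_tool", "arguments": {
  "rows": [0,0,1,0,0,0,0.5,0,0,3,0,0,0,0.5,0,0,6,0,0,0,0.5,0,0,10,0,0,0,0.5,0,0,10,0,0,0,0.5]
}}

```text
time: 8.4
ee_pos: [0.6, 0.139, 0.1635]
tool_rot: [-0.14, 0.692, -0.534, 0.466]
ft_force: [-0.5, -0.1, -4.2]
opening: 0.164
```

```bash
python3 - <<'E'
from h import *
np.set_printoptions(precision=4,suppress=True)
s=sense();print(s["ee_pos"],s["ft_force"],s["torque"],s["opening"])
im=grab_frame("wrist");cv2.imwrite("pics/w7.png",im[:,:,::-1])
crop(grab_frame("side"),240,175,190,150,4,"pics/d7.png")
M=R.from_quat(s["tool_rot"]).as_matrix()
Y=np.array([0,0,-1.]);z=M[:,2]*[1,1,0];z/=np.linalg.norm(z);print("to vertical",R.from_matrix(np.c_[np.cross(Y,z),Y,z]@M.T).as_rotvec(degrees=True))
E
```

```text
[0.6    0.139  0.1635] [-0.5484 -0.0736 -4.1937] [-1.9561  1.4526  0.042 ] 0.16433092802144034
to vertical [-23.3854  18.1896  -0.0563]
```

View pics/w7.png

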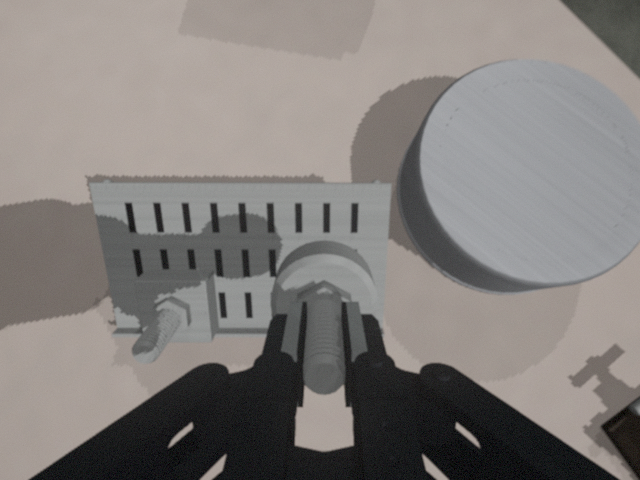

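View pics/d7.png

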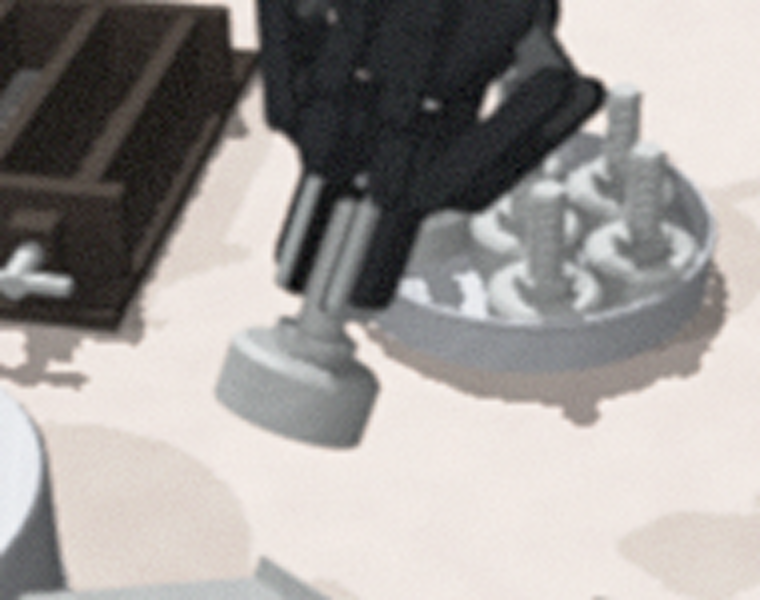

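Emit:
{"name": "drive_tool", "arguments": {
  "rows": [-0.2,-4.5,0.5,-4.68,3.64,0,0.5,-0.5,-9,0.5,-9.35,7.28,0,0.5,-0.8,-13.5,0.5,-14.03,10.91,0,0.5,-1.1,-18,0.5,-18.7,14.55,0,0.5,-1.3,-22,0,-23.39,18.19,0,0.5]
}}

```text
time: 9.12
ee_pos: [0.5851, -0.0829, 0.1585]
tool_rot: [-0.315, 0.635, -0.634, 0.309]
ft_force: [0.8, -0.7, -5.0]
opening: 0.168
```

Emit:
{"name": "drive_tool", "arguments": {
  "rows": [0,-1.5,0,0,0,0,0.5,0,-1.5,-2,0,0,0,0.5,0,-1.5,-2,0,0,0,0.5,0,-1.5,-2,0,0,0,0.5]
}}

```text
time: 9.62
ee_pos: [0.586, -0.0961, 0.1401]
tool_rot: [-0.314, 0.635, -0.634, 0.311]
ft_force: [0.4, 0.0, -4.3]
opening: 0.164
```

```bash
python3 - <<'E'
from h import *
np.set_printoptions(precision=4,suppress=True)
s=sense();print(s["ee_pos"],s["ft_force"],s["qpos"]);print(R.from_quat(s["tool_rot"]).as_matrix())
im=grab_frame("wrist");cv2.imwrite("pics/w8.png",im[:,:,::-1])
crop(grab_frame("side"),290,130,165,145,4,"pics/d8.png")
crop(grab_frame("scene"),160,155,160,150,4,"pics/s8.png")
E
```

```text
[ 0.586  -0.0961  0.1401] [ 0.3695  0.0027 -4.2991] [ 0.1663  0.3029 -0.2916 -0.     -0.9804  2.3203]
[[-0.6092 -0.004   0.793 ]
 [-0.793  -0.0006 -0.6092]
 [ 0.003  -1.     -0.0028]]
```

View pics/w8.png

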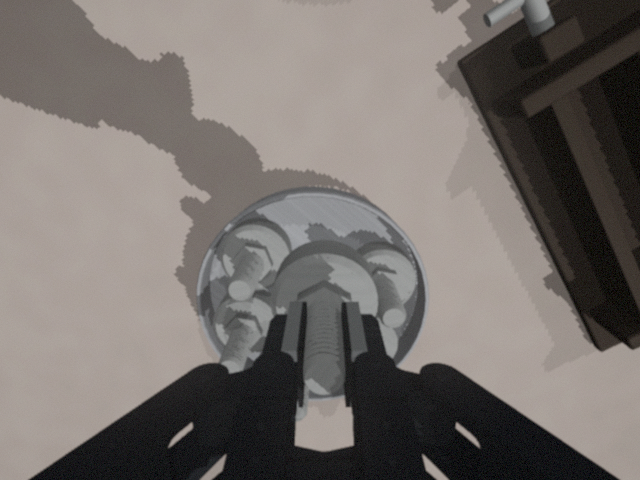

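View pics/d8.png

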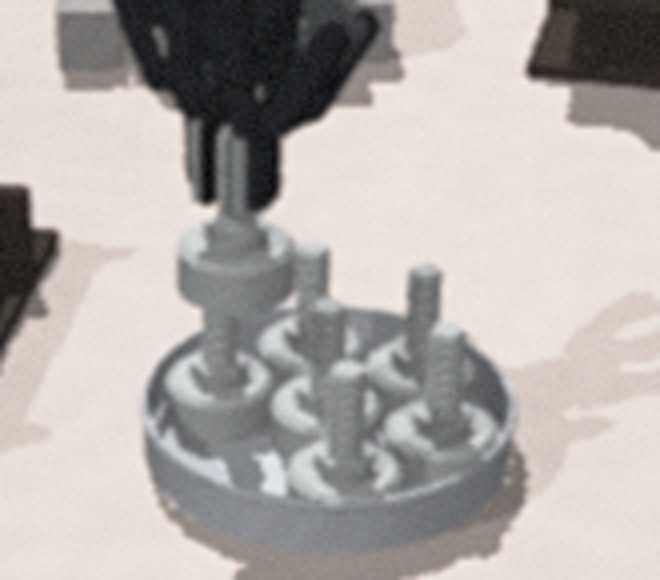

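View pics/s8.png

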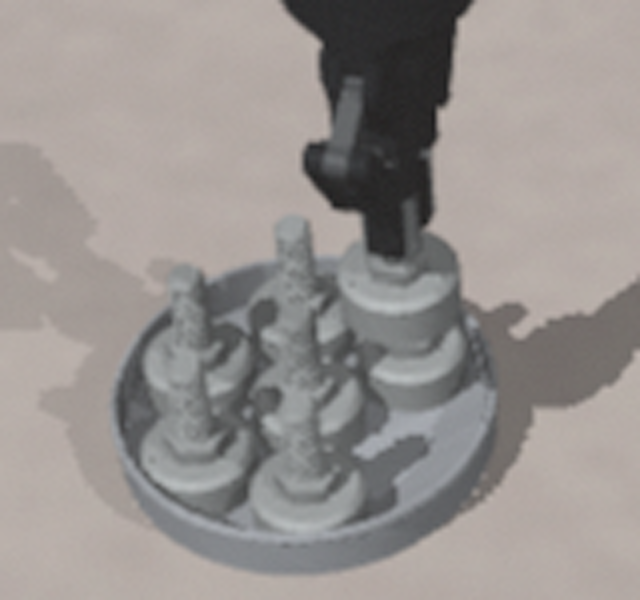

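```bash
python3 - <<'E'
from h import *
np.set_printoptions(precision=4,suppress=True)
S=cam("scene");D=cam("side")
u=(398/4+160,291/4+155);v=(235.5/4+290,270/4+130)
print(tri(S,u,D,v),onz(S,u,.114),onz(D,v,.114))
# wrist: rim + studs tops
c=cam("wrist");print("wrist f,b?",onz(c,[(241,290),(393,317)],.075))
E
```

```text
(array([ 0.5833, -0.0972,  0.1088]), np.float64(0.0009945712531544528)) [[ 0.589  -0.0986  0.114 ]] [[ 0.5822 -0.0884  0.114 ]]
wrist f,b? [[ 0.5358 -0.08    0.075 ]
 [ 0.5969 -0.1495  0.075 ]]
```

Emit:
{"name": "drive_tool", "arguments": {
  "rows": [0.28,0.05,-2.5,0,0,0,0.5,0.28,0.05,-5,0,0,0,0.5,0.28,0.05,-6,0,0,0,0.5,0.28,0.05,-6,0,0,0,0.5]
}}

```text
time: 10.28
ee_pos: [0.5886, -0.0959, 0.0797]
tool_rot: [-0.315, 0.635, -0.634, 0.311]
ft_force: [0.7, 0.5, -3.9]
opening: 0.162
```

```bash
python3 - <<'E'
from h import *
np.set_printoptions(precision=4,suppress=True)
s=sense();print(s["ee_pos"],s["ft_force"])
crop(grab_frame("wrist"),190,160,260,240,3,"pics/w9.png")
crop(grab_frame("side"),310,160,120,115,5,"pics/d9.png")
crop(grab_frame("scene"),180,185,120,120,5,"pics/s9.png")
E
```

```text
[ 0.5886 -0.0959  0.0797] [ 0.7046  0.4848 -3.9193]
```

View pics/w9.png

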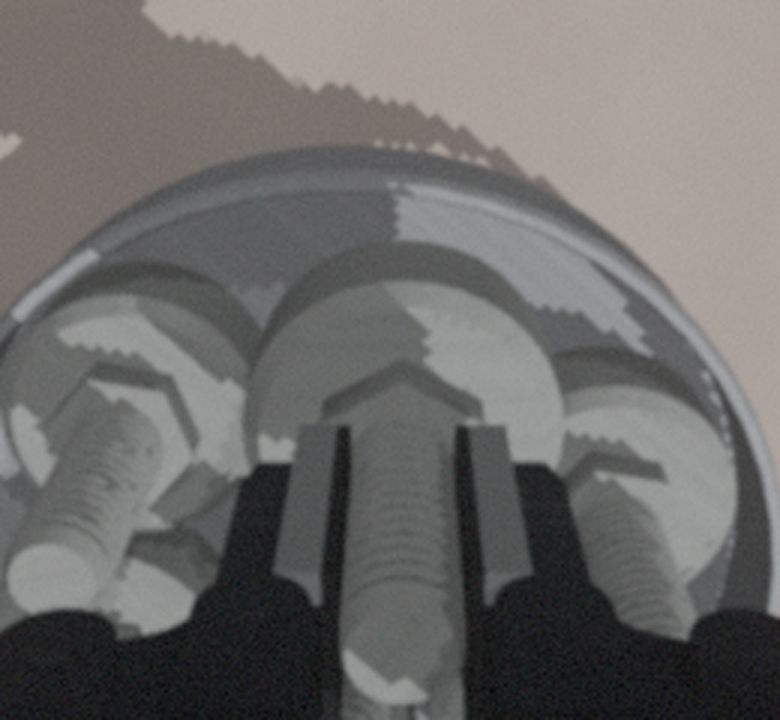

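View pics/d9.png

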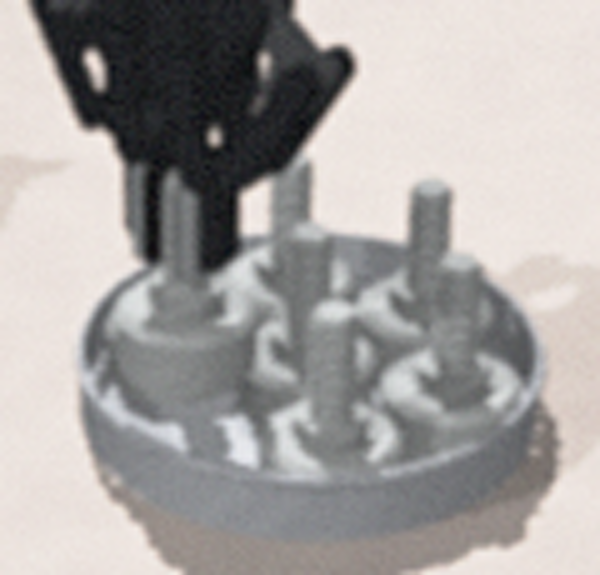

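View pics/s9.png

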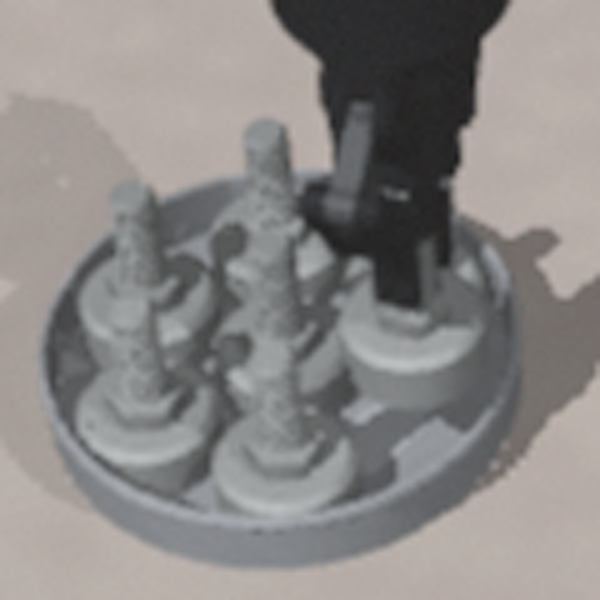

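```bash
python3 - <<'E'
from h import *
from scipy.optimize import fsolve
np.set_printoptions(precision=4,suppress=True)
S=cam("scene");D=cam("side");W=cam("wrist")
for z in(.050,.054):
  print(fsolve(lambda p:[proj(S,[*p,z])[0,0]-(413/5+180),proj(D,[*p,z])[0,0]-(180/5+310)],[.585,-.095]))
# same way for known f, b disc columns: f scene disc 213..355 ->284 ; side(d4) 97..258->177.5/6+315
for nm,a,b in[("f",284/5+180,177.5/6+315),]:
  print(nm,fsolve(lambda p:[proj(S,[*p,.017])[0,0]-a,proj(D,[*p,.017])[0,0]-b],[.585,-.095]))
# stud tops now from pics s9,d9
print(onz(S,[265/5+180,133/5+185],.075),onz(S,[275/5+180,345/5+185],.075),onz(D,[331/5+310,312/5+160],.075))
# wrist: g disc cols 245..565 at ~.056 ; f,b discs
print("wrist g",onz(W,[405/3+190,0.5*(280+560)/3+160],.062), "b top",onz(W,[52/3+190,580/3+160],.075))
w=proj(W,[[.588,-.097,.014],[.588,-.097,.003]]);print("slot proj",(w-[190,160])*3)
E
```

```text
[ 0.5877 -0.0966]
[ 0.5877 -0.0963]
f [ 0.5954 -0.1492]
[[ 0.4946 -0.1157  0.075 ]] [[ 0.5928 -0.1461  0.075 ]] [[ 0.5349 -0.0769  0.075 ]]
wrist g [[ 0.589  -0.0962  0.062 ]] b top [[ 0.5351 -0.0798  0.075 ]]
slot proj [[403.2248 311.4661]
 [403.2438 291.1651]]
```

Emit:
{"name": "drive_tool", "arguments": {
  "rows": [-0.18,0.04,0,0,0,0,0.5,-0.18,0.04,-1,0,0,0,0.5,-0.18,0.04,-2,0,0,0,0.5,-0.18,0.04,-2.6,0,0,0,0.5,-0.18,0.04,-2.6,0,0,0,0.5]
}}

```text
time: 11.05
ee_pos: [0.5864, -0.0956, 0.0529]
tool_rot: [-0.315, 0.635, -0.634, 0.31]
ft_force: [0.2, 0.1, -2.8]
opening: 0.17
```

Emit:
{"name": "drive_tool", "arguments": {
  "rows": [0,0,-0.3,0,0,0,0.5,0,0,-0.6,0,0,0,0.5,0,0,-0.6,0,0,0,0.5]
}}

```text
time: 11.42
ee_pos: [0.5868, -0.0955, 0.0476]
tool_rot: [-0.314, 0.635, -0.634, 0.311]
ft_force: [0.1, 0.1, -4.6]
opening: 0.162
```

```bash
python3 - <<'E'
from h import *
s=sense();print(s["ee_pos"],s["ft_force"])
crop(grab_frame("wrist"),190,160,260,240,3,"pics/w10.png")
crop(grab_frame("side"),310,160,120,115,5,"pics/d10.png")
E
```

```text
[ 0.58677109 -0.09551318  0.04763992] [ 0.0838124   0.07835187 -4.62675055]
```

View pics/w10.png

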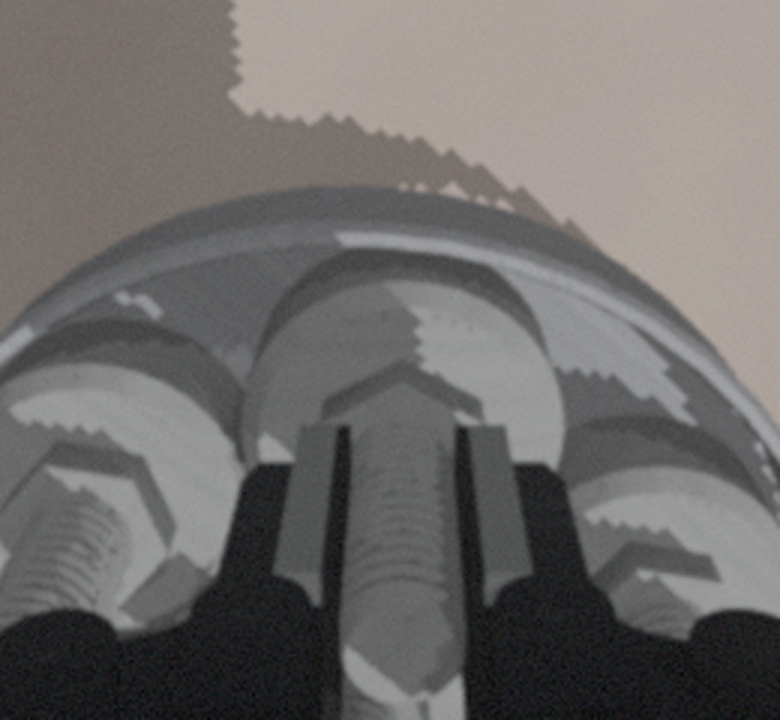

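View pics/d10.png

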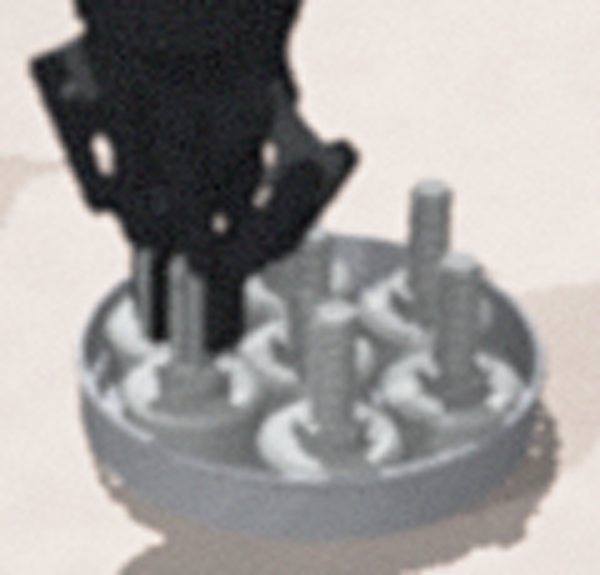

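Emit:
{"name": "drive_tool", "arguments": {
  "rows": [0,0,-0.2,0,0,0,0.5,0,0,-0.4,0,0,0,0.5,0,0,-0.4,0,0,0,0.5]
}}

```text
time: 11.9
ee_pos: [0.5867, -0.0955, 0.0436]
tool_rot: [-0.314, 0.635, -0.634, 0.311]
ft_force: [-0.3, 0.2, -5.0]
opening: 0.166
```

Emit:
{"name": "drive_tool", "arguments": {
  "rows": [0,0,-0.15,0,0,0,0.5,0,0,-0.15,0,0,0,0.5]
}}

```text
time: 12.15
ee_pos: [0.5868, -0.0955, 0.0422]
tool_rot: [-0.314, 0.635, -0.634, 0.311]
ft_force: [0.3, 0.3, -5.2]
opening: 0.168
```

Emit:
{"name": "drive_tool", "arguments": {
  "rows": [0,0,-0.15,0,0,0,0.5,0,0,-0.15,0,0,0,0.5]
}}

```text
time: 12.4
ee_pos: [0.5872, -0.0954, 0.0414]
tool_rot: [-0.314, 0.634, -0.634, 0.311]
ft_force: [-0.9, 1.4, 1.8]
opening: 0.165
```

Emit:
{"name": "drive_tool", "arguments": {
  "rows": [0,0,-0.15,0,0,0,0.5,0,0,-0.15,0,0,0,0.5]
}}

```text
time: 12.65
ee_pos: [0.5873, -0.0953, 0.0413]
tool_rot: [-0.314, 0.634, -0.634, 0.312]
ft_force: [-6.6, 3.7, 15.8]
opening: 0.169
```

Emit:
{"name": "drive_tool", "arguments": {
  "rows": [0,0,0.1,0,0,0,0.5,0,0,0.1,0,0,0,2.6,0,0,0.1,0,0,0,2.6,0,0,4,0,0,0,2.6,0,0,9,0,0,0,2.6]
}}

```text
time: 13.28
ee_pos: [0.5862, -0.0957, 0.129]
tool_rot: [-0.315, 0.635, -0.634, 0.31]
ft_force: [0.9, -0.2, -0.5]
opening: 0.304
```

Emit:
{"name": "drive_tool", "arguments": {
  "rows": [-3,6,3,0,0,0,2.6,-6,11,4,0,0,0,2.6,-8,16,4,0,0,0,2.6,-8,16,4,0,0,0,2.6]
}}

```text
time: 13.78
ee_pos: [0.5061, 0.0677, 0.1701]
tool_rot: [-0.315, 0.634, -0.633, 0.313]
ft_force: [0.1, -0.6, 1.0]
opening: 0.307
```

```bash
python3 - <<'E'
from h import *
s=sense();print(s["ee_pos"],s["ft_force"])
a=grab_frame("scene");b=grab_frame("side")
cv2.imwrite("pics/s11f.png",a[:,:,::-1])
crop(b,315,180,115,95,6,"pics/d11.png")
crop(a,180,195,120,110,5,"pics/s11.png")
cv2.imwrite("pics/d11f.png",b[:,:,::-1])
E
```

```text
[0.50612374 0.06774447 0.17011605] [ 0.07883502 -0.55188993  0.95965508]
```

View pics/s11.png

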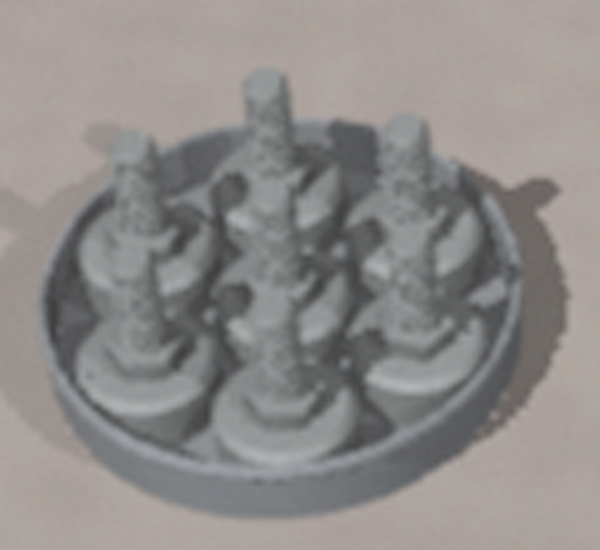

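View pics/d11.png

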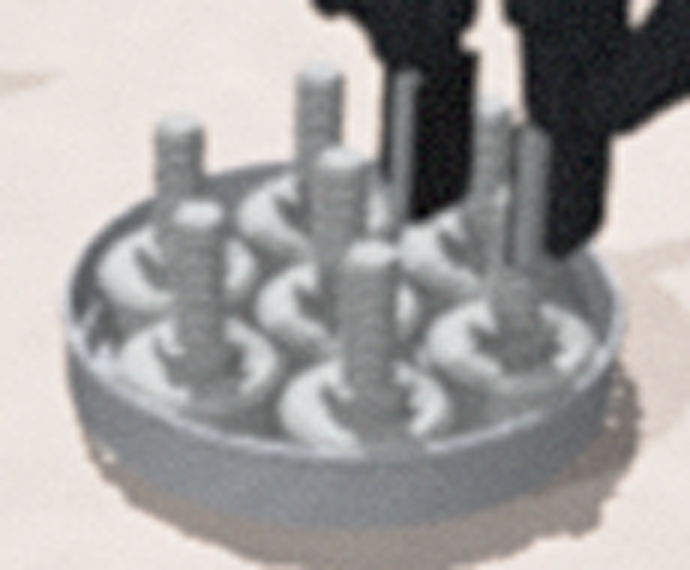

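View pics/d11f.png

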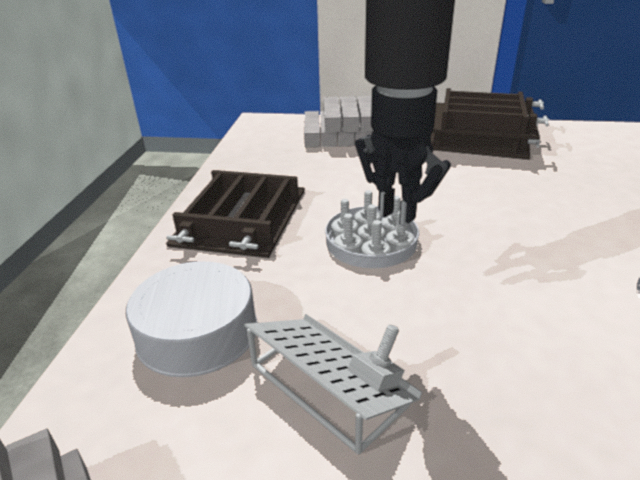

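```bash
python3 - <<'E'
from h import *
np.set_printoptions(precision=4,suppress=True)
S=cam("scene");D=cam("side")
s=lambda x,y:(x/5+180,y/5+195);d=lambda x,y:(x/6+315,y/6+180)
for n,a,b in[("g",s(410,222),d(199,212)),("a",s(277,183),d(342,159)),("b",s(406,125),d(370,251))]:
    print(n,tri(S,a,D,b),onz(S,a,.075),onz(D,b,.075))
E
```

```text
g (array([ 0.5829, -0.0935,  0.0772]), np.float64(0.0020575031496597737)) [[ 0.5796 -0.0931  0.075 ]] [[ 0.5839 -0.0957  0.075 ]]
a (array([ 0.5446, -0.1285,  0.076 ]), np.float64(0.00020226401674208107)) [[ 0.5436 -0.1282  0.075 ]] [[ 0.5448 -0.13    0.075 ]]
b (array([ 0.5345, -0.0777,  0.0753]), np.float64(0.00110069261414657)) [[ 0.535  -0.0775  0.075 ]] [[ 0.5342 -0.0788  0.075 ]]
```

Emit:
{"name": "drive_tool", "arguments": {
  "rows": [1.5,-4,2,0,0,0,2.6,2.5,-8,3,0,0,0,2.6,2.5,-12,3,0,0,0,2.6,2.5,-15,3,0,0,0,2.6,2.5,-15,3,0,0,0,2.6]
}}

```text
time: 14.5
ee_pos: [0.5317, -0.0888, 0.1986]
tool_rot: [-0.313, 0.635, -0.635, 0.309]
ft_force: [-0.3, -0.0, 0.0]
opening: 0.305
```

```bash
python3 - <<'E'
from h import *
s=sense();print(s["ee_pos"])
crop(grab_frame("wrist"),200,130,260,230,3,"pics/w12.png")
crop(grab_frame("scene"),180,195,120,110,6,"pics/s12.png")
E
```

```text
[ 0.53168048 -0.08878676  0.19864473]
```

View pics/w12.png

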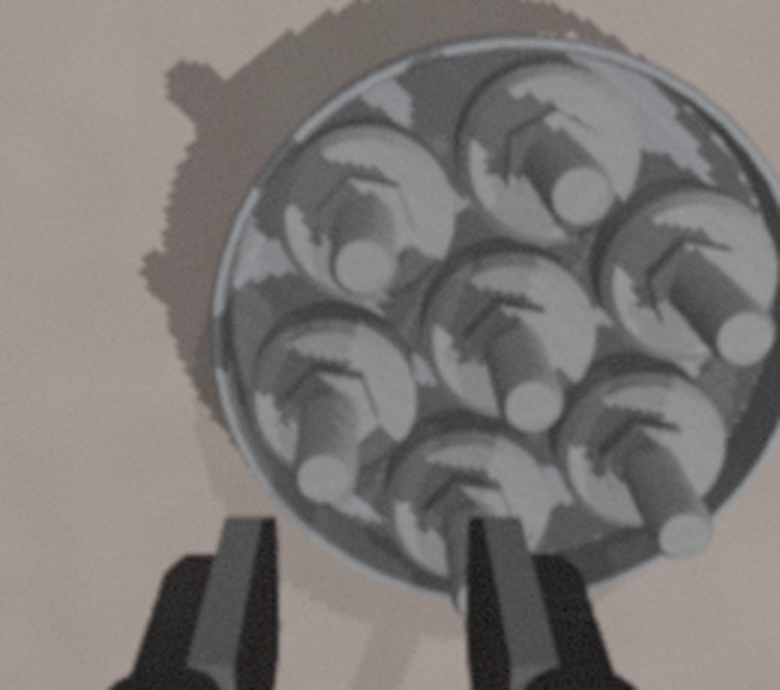

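```bash
python3 - <<'E'
from h import *
np.set_printoptions(precision=4,suppress=True)
W=cam("wrist")
p=onz(W,np.array([(532,404),(580,197),(745,337),(363,266),(327,477),(684,533)])/3+[200,130],.075)
print(p,np.linalg.norm(p-p[0],axis=1),np.linalg.norm(p[1]-p,axis=1))
s=sense();print(s["ft_force"],s["qd"])
job_done()
E
```

```text
[[ 0.5465 -0.1306  0.075 ]
 [ 0.5851 -0.0951  0.075 ]
 [ 0.5971 -0.1477  0.075 ]
 [ 0.5351 -0.0774  0.075 ]
 [ 0.4942 -0.1152  0.075 ]
 [ 0.5567 -0.1834  0.075 ]] [0.     0.0525 0.0535 0.0544 0.0545 0.0538] [0.0525 0.     0.054  0.053  0.0931 0.0928]
[ 0.1904 -0.6382  0.6815] [ 0.028  -0.006  -0.0006  0.0002  0.0007 -0.005 ]
the job is handed in; nothing more can be done
```

The tin is packed with all seven dollies and the job is handed in; no verdict was reported. I gripped the wandered dolly, lifted it 3 mm and set it about 20 mm along the rim towards its neighbour. I then took the seventh off the rack along its leaning stud, turned it upright and lowered it into the freed place until the wrist force showed contact. It was released about 1 mm above that commanded height. All this took about 14.6 s of the 45 s.

**Layout:** the last wrist picture shows one dolly in the middle and six round it, with visible gaps. The five ring-stud distances I measured, all but one of the six, are 52–55 mm from the middle stud (limit 60 mm from the tin's centre). The new dolly stands 53–54 mm from its ring neighbours.

**Tin, cover and square plate:** by eye, none of them had moved in the pictures. I did not measure this again at the end.

**Upright and flat:** the new dolly's stud top came out at 77 mm from the two fixed cameras, against 75 mm expected. The scene camera alone put it about 5 mm away from the side and wrist cameras, because its stud top is hard to make out against the disc behind it. The wrist picture and the contact height agree that it stands flat and upright, but I did not measure the tilt.

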